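# Gauge two bearing housings and reject the bad one

## Task

One of the two bearing housings in the sloped rack has a bore that is too tight deep inside; by eye this is hard to tell. Try the plug gauge in the bores without forcing it, find the housing that it passes and leave that one in its place in the rack with the gauge standing fully home in it, collar down on the housing's top face. Send the other housing down the reject chute so that it lies on its base against the stop at the chute's lower end.

Things in the scene. Friction and masses are not known exactly. Their poses are not given: they have to be found in the camera images.
- gauge: plug gauge, 120 mm long, 0.22 kg: steel plug 24 mm dia, 44 mm long (first 6 mm taper to 16 mm), collar 36 mm dia, 7 mm thick, square dark handle 26 x 26 x 69 mm. Starts upright, plug down in its holder, collar on the rim. Origin on the axis at the handle's middle, 85 mm from the nose end; z points from nose to handle, x and y are normal to the handle's flats
- gauge_nose (a point): centre of the flat nose end of the gauge's plug; axes as the gauge
- holder: black round plastic cup fixed to the table, 60 mm across and 52 mm high, with a 29 mm hole in which the gauge starts; foot disc 76 mm across, 4 mm high. Origin at the centre of its underside
- housing_a: aluminium bearing housing, 0.36 to 0.54 kg with a bush caught inside, 50 mm high: flange 80 (x) x 56 (y) x 12 mm, upper body 58 (x) x 52 (y) mm with flat top; grip it across the 52 mm. Origin at its middle, 25 mm below the top; z points out of the top along the bore. Central bore, mouth 27 mm, 2 mm chamfer. Starts in the rack's +y bay. Whether it is the good or the bad one differs at each start
- housing_b: second housing, outwards the same; starts in the rack's -y bay, 105 mm from the other. In the good one of the two the gauge goes in 44 mm, till its collar lies on the top face (nose 19 mm below the housing's origin); in the bad one it stops about 18 mm short of that. Exactly one is bad
- rack_bed: bed of the fixed rack, origin at the centre of its surface, 110 mm (x, up the slope, away from the robot) x 206 mm (y), z out of the bed. It slopes down 25 degrees to the robot, so housings and bores lean 25 degrees towards the robot. A housing in its bay has its origin at x -5, y +52.5 or -52.5, z 25 mm, its lower end at a lip 11 mm high, between ribs 5 mm high
- chute_end (a point): floor of the fixed steel chute under the middle of a housing at the stop; x up the slope (25 degrees, down to the robot), y across, z out of the floor. Slippery floor from x -40 (stop, 23 mm high) to 183 mm (open end); rails 68 mm apart, 9 mm high. A housing laid at x 60 to 135 mm, length along x, slides down when released and rests with its origin at x 0, y within 6, z 25 mm
Not all that is in view belongs to the job. Leave any purple look-alike of the housing_b alone.

How it is judged:
At the end, for the whole second after the job is handed in: The gauge is fully home (within 6 mm of full depth and of the axis) in the bore of the housing it passes, which lies on its base within 25 mm of its start. The other lies on its base against the chute's lower stop, within 20 mm along and 15 mm across (((z of gauge_nose in the frame of housing_a between -0.024 and -0.013 m and x of gauge_nose in the frame of housing_a between -0.006 and 0.006 m and y of gauge_nose in the frame of housing_a between -0.006 and 0.006 m and distance of housing_a from where it was at the start of the episode below 0.025 m and angle between housing_a's own z axis and vertical below 0.65 rad and x of housing_b in the frame of chute_end between -0.02 and 0.02 m and y of housing_b in the frame of chute_end between -0.015 and 0.015 m and z of housing_b in the frame of chute_end between 0.015 and 0.035 m and angle between housing_b's own z axis and vertical below 0.7 rad) or (z of gauge_nose in the frame of housing_b between -0.024 and -0.013 m and x of gauge_nose in the frame of housing_b between -0.006 and 0.006 m and y of gauge_nose in the frame of housing_b between -0.006 and 0.006 m and distance of housing_b from where it was at the start of the episode below 0.025 m and angle between housing_b's own z axis and vertical below 0.65 rad and x of housing_a in the frame of chute_end between -0.02 and 0.02 m and y of housing_a in the frame of chute_end between -0.015 and 0.015 m and z of housing_a in the frame of chute_end between 0.015 and 0.035 m and angle between housing_a's own z axis and vertical below 0.7 rad))); the robot touches nothing.
It fails at once if the gauge is forced: with the gauge in it, a housing is pressed on the rack with more than 60 N ((contact force between housing_a and rack_bed above 60 N and distance between gauge_nose and housing_a below 0.045 m) or (contact force between housing_b and rack_bed above 60 N and distance between gauge_nose and housing_b below 0.045 m)).
It also fails if it takes over 58 s, if anything falls off the work surface, if the arm or the gripper's body presses on something with over 40 N, if the wrist force passes 120 N, or if a joint passes its speed limit or range.

## Robot

A 6-joint arm with a two-finger parallel gripper is mounted at the origin on a cart in front of the work surface, level with it; the furniture and walls round the work are solid. World frame = base frame: x ahead of the robot, y to its left, z up, the work surface at z = 0. Lengths are in m, angles in rad, forces in N, time in s.
With the tool pointing down it reaches from about 0.225 to 0.875 m from the base axis. Payload 3.4 kg.
Tool frame: the origin (TCP) lies at the very end of the fingers, on their centre line; the grasp point (between the pads) lies 19 mm behind it; z points along the fingers, y is the line along which they close (so a half turn about z gives the same grasp; the last joint's range is limited). The gripper opens to 85 mm and grips with 20 to 120 N. Pads are 22 mm wide; open, the fingers measure 114 mm over their backs; the gripper's body (76 mm by 85 mm) begins 54 mm behind the grasp point. The pads swing forward as they close: fully open they stand 13 mm farther back than shut.
Start: joints at [1.202, 0.276, 1.505, -0, 1.361, -0.121], TCP at [0.141, 0.557, 0.199] pointing down, gripper open.
Joint ranges: [-2.89, 2.89], [-0.75, 2.08], [0.22, 2.7], [-1.18, 4.32], [0.11, 2.71], [-2.7, 2.7]. Speed limits (rad/s): [2.57, 2.57, 3.14, 3.14, 3.14, 3.14].

## Interface

Orientations are given as [roll, pitch, yaw] about the fixed x, y, z axes, in that order (R = Rz(yaw) Ry(pitch) Rx(roll)).
In Python, from bench import * gives the robot as it stands.
- The arm moves only by the shell command python3 -m handwheel 'ROWS' [FORCE]. ROWS is JSON, a list of rows, each a list of 5 numbers: the shift along the tool's x, y, z in cm, then the turn about the tool's z in degrees, then the finger opening in cm, from 0 to 8.54. A call has 1 to 8 rows; each row is the pose to reach, as a shift and turn from the pose commanded when the call began, along the tool's axes at that moment; what a row does not reach only later rows make up. A row lasts 1/10 s, in which the tool goes at most 50 mm and 8.59 degrees, less where a joint would pass 70% of its speed; a pose out of reach is approached as far as the arm can. A call with a gripper value outside its range is refused whole. The fingers move at their own pace and stop on an object; FORCE is the grip in N (left out, the last holds). Time passes only in rows, so rows that repeat a pose let the fingers close. It gives the time, the measured TCP pose, the force, the opening and the grip force at its end, in the units of the state.
- state(): the state, without advancing time (a new reading comes with each control period).
- get_image(name): name is "scene" or "top"; returns the picture (420x560x3 uint8, red, green, blue); there is no depth.
- calibration(name): a dict with "fx", "fy", "cx", "cy" (pixels), "rvec" (rotation vector, rad) and "tvec" (3), from world to camera coordinates, as OpenCV has them. Camera axes: x right, y down, z forward; pixel columns grow to the right and rows downward; lengths in m; the calibration is good to about 2 mm. A picture is of the moment at which its call begins. calibration takes no time and is no camera call.
- close_job(): hands the job in; it is judged then, once.
The state is a dict: "clock": time; "qpos": joint angles; "dq": joint speeds; "joint_efforts": joint torques, N m; "eef_pos": TCP position; "tool_rot": TCP orientation; "wrist_force": force on the tool from outside, world axes, zero at the start; "torque": the same for the moment, N m; "width": finger opening in m; "grasp_force": force on a finger pad.
Only numpy, scipy, OpenCV 4.12 (cv2) and the standard library are available. Lean on these libraries where they do the work, as an engineer would, in place of code of your own. Each camera call takes 0.05 s, during which the arm holds its last target. There are 200 camera calls.

## Working session

There is one attempt and no reset: what is moved stays moved. The work goes in short steps, Python scripts to look and compute and a shell command to move; the robot and the scene stay as the last step left them, time stands still between calls to the robot, and variables do not carry over. Pictures are saved under pics/ and viewed, at most 10 in all, crops included, and the job is handed in when it is done.

```bash
ls; mkdir -p pics; python3 - <<'E'
from bench import *
import cv2
for n in("scene","top"):
    cv2.imwrite(f"pics/{n}0.png",cv2.resize(get_image(n)[:,:,::-1],(800,600),interpolation=cv2.INTER_CUBIC)); print(calibration(n))
print(state())
E
```

```text
pics
{'fx': 446.8965456320164, 'fy': 446.8965456320164, 'cx': 276.1564865766508, 'cy': 206.02337726608863, 'rvec': array([ 1.25591405, -2.16225198,  1.06424866]), 'tvec': array([0.05830055, 0.34709926, 0.56680264])}
{'fx': 505.7996463181101, 'fy': 505.7996463181101, 'cx': 279.8358258778885, 'cy': 207.04495402013717, 'rvec': array([ 2.12116012, -2.11665529,  0.19211013]), 'tvec': array([-0.18320729,  0.44322763,  0.90385935])}
{'clock': 0.1, 'qpos': array([ 1.20197881e+00,  2.76530420e-01,  1.50602865e+00, -2.56772100e-05,
        1.36071409e+00, -1.20973850e-01]), 'dq': array([ 0.00061028,  0.00132137, -0.00321613,  0.00022371, -0.00049265,
       -0.0010794 ]), 'joint_efforts': array([ 9.49864116e-04, -4.17695689e+01, -2.46406603e+01,  8.72143164e-05,
        5.69685173e-03,  1.75544848e-06]), 'eef_pos': array([0.14085916, 0.55692077, 0.19811822]), 'tool_rot': array([-3.13992140e+00, -1.77881754e-04,  2.89375421e+00]), 'wrist_force': array([-0.33025815, -0.00382764, -0.1971776 ]), 'torque': array([-0.0364584 , -0.00016155, -0.02969585]), 'grasp_force': 0.0, 'width': 0.08535877086124867}
```

View pics/scene0.png

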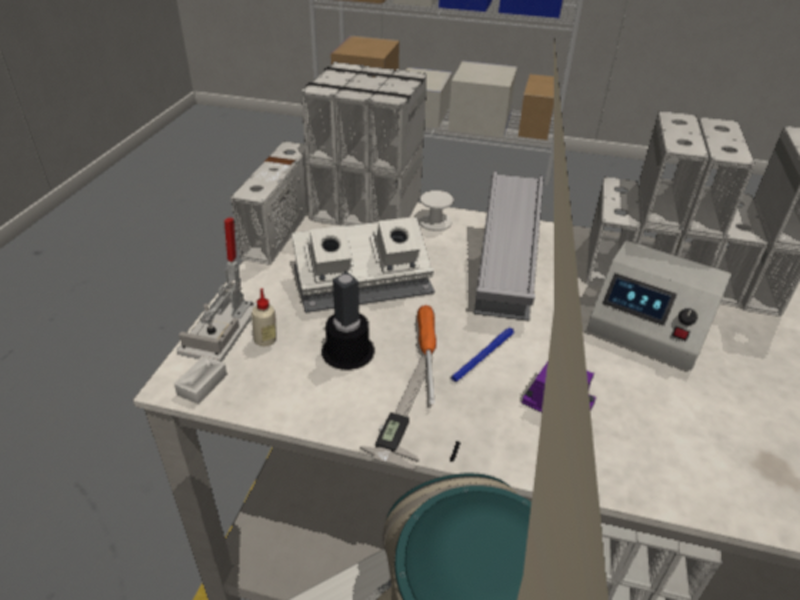

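View pics/top0.png

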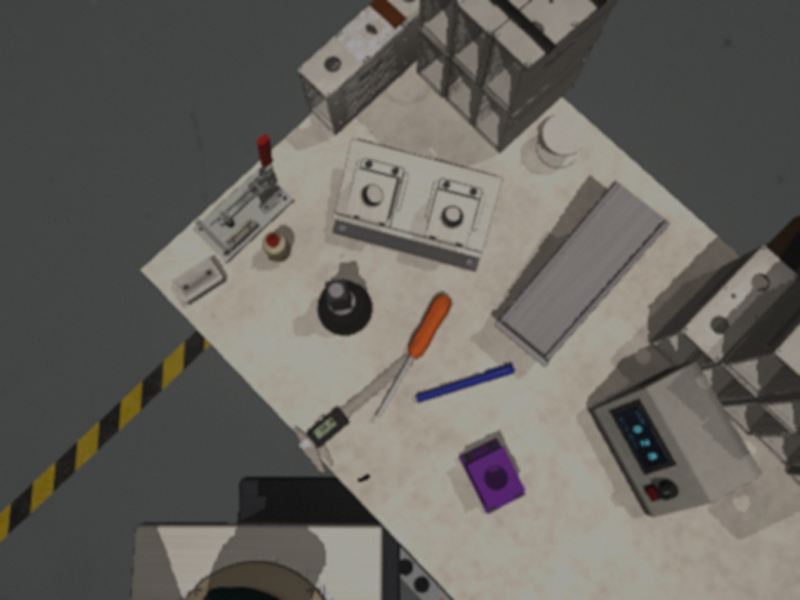

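The top view shows the rack, with bores at about (373,195) and (452,215). The gauge is at (338,290), the chute runs (640,200) to (520,340), and the purple decoy is at (492,475). The scene view shows the bores at (331,243) and (399,235), the gauge at (345,285) and the chute at (510,245). I'll enlarge these for measuring.

```bash
cat > h.py <<'E'
import numpy as np, cv2
from bench import *
from scipy.spatial.transform import Rotation as Ro
from scipy.optimize import least_squares
C={n:calibration(n) for n in("scene","top")}
def K(n): c=C[n]; return np.array([[c["fx"],0,c["cx"]],[0,c["fy"],c["cy"]],[0,0,1]])
def proj(n,P): return cv2.projectPoints(np.atleast_2d(P).astype(float),C[n]["rvec"],C[n]["tvec"],K(n),None)[0][:,0]
def Pm(n): return K(n)@np.c_[cv2.Rodrigues(C[n]["rvec"])[0],C[n]["tvec"]]
def tri(ps,pt):
    X=cv2.triangulatePoints(Pm("scene"),Pm("top"),np.array(ps,float).reshape(2,1),np.array(pt,float).reshape(2,1))[:,0]; return X[:3]/X[3]
def onz(n,p,z):
    M=Pm(n); H=np.c_[M[:,0],M[:,1],M[:,2]*z+M[:,3]]; v=np.linalg.solve(H,[p[0],p[1],1]); return v[:2]/v[2]
def crop(im,x,y,w,h,s): return cv2.resize(im[y:y+h,x:x+w,::-1],(w*s,h*s),interpolation=cv2.INTER_CUBIC)
E
python3 - <<'E'
from h import *
t=get_image("top");s=get_image("scene")
np.save("t0.npy",t);np.save("s0.npy",s)
cv2.imwrite("pics/c1.png",np.hstack([crop(t,222,90,133,150,4)[:, :],]) if 0 else crop(t,215,90,150,150,4))
cv2.imwrite("pics/c2.png",crop(s,195,140,120,120,5))
cv2.imwrite("pics/c3.png",np.hstack([crop(t,340,120,130,140,4)[:560],crop(s,325,115,70,112,5)[:560,:280]] ) if 0 else np.hstack([crop(t,340,120,130,140,4)[:500,:500],crop(s,325,115,60,125,4)[:500]]))
print(proj("top",state()["eef_pos"])/.7,proj("scene",state()["eef_pos"])/.7, proj("top",[[.3,0,0],[.5,0,0],[.5,.2,0]])/.7)
for n in C: R=cv2.Rodrigues(C[n]["rvec"])[0]; print(-R.T@C[n]["tvec"])
E
```

```text
[[-324.23188494  556.39507121]] [[-604.89283592  867.79424846]] [[262.52833213 407.57584744]
 [268.09973243 261.08404315]
 [123.68847186 260.94173115]]
[-0.16424522  0.17653301  0.6220946 ]
[ 0.26639535 -0.18983214  0.9695229 ]
```

View pics/c1.png

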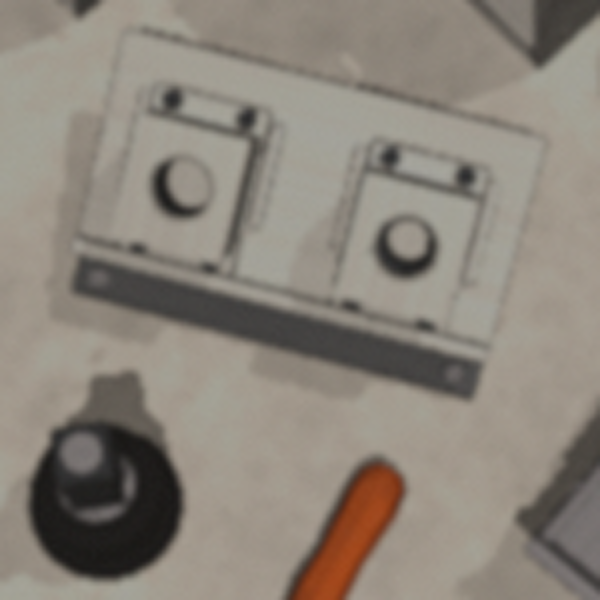

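View pics/c2.png

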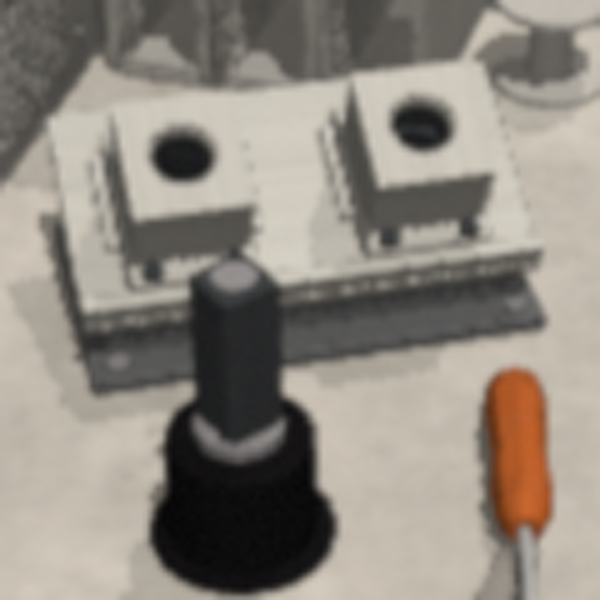

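View pics/c3.png

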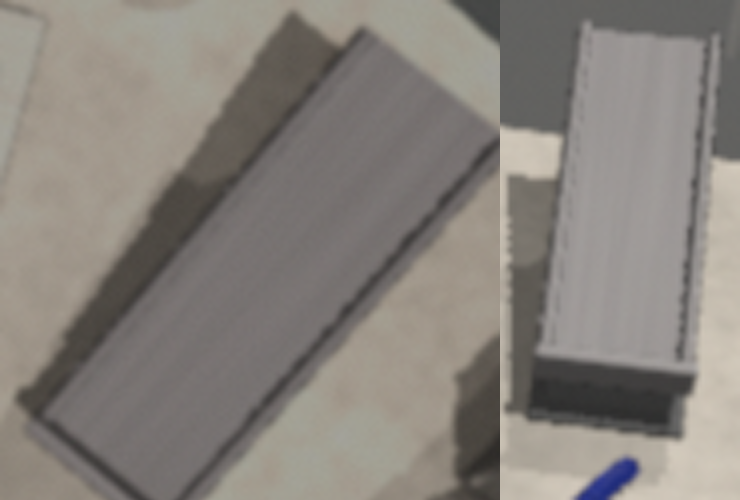

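Crops: bores in top at (183,187) and (407,247), in scene at (183,155) and (422,125). The handle top is at (82,452) in top and (236,275) in scene. The chute's far corners are in crop 3. Next I fit the poses and check them against the given sizes.

```bash
cat >> h.py <<'E'
T25=np.radians(25)
def frame(yaw): return Ro.from_euler("z",yaw).as_matrix()@Ro.from_euler("y",-T25).as_matrix() # x up slope, away
def go(x,y,z,yaw=None):
    s=state(); R=Ro.from_euler("xyz",s["tool_rot"]).as_matrix(); c0=s["tool_rot"][2]
    d=R.T@(np.array([x,y,z])-s["eef_pos"])*100
    t=0 if yaw is None else -np.degrees((yaw-c0+np.pi/2)%np.pi-np.pi/2)
    q6=np.arctan2(y,x)+np.pi/2-(c0-np.radians(t))
    print("shift cm",d.round(2),"turn",round(t,1),"q6",round((q6+np.pi)%(2*np.pi)-np.pi,2),"clock",round(s["clock"],2))
E
cat > fit.py <<'E'
from h import *
c1=lambda x,y:("top",(x+.5)/4-.5+215,(y+.5)/4-.5+90)
c2=lambda x,y:("scene",(x+.5)/5-.5+195,(y+.5)/5-.5+140)
c3t=lambda x,y:("top",(x+.5)/4-.5+340,(y+.5)/4-.5+120)
c3s=lambda x,y:("scene",(x-500+.5)/4-.5+325,(y+.5)/4-.5+115)
def fit(obs,p0):
    def f(p): 
        R=frame(p[3]); return np.concatenate([proj(o[0],R@np.array(l)+p[:3])[0]-o[1:] for o,l in obs])
    r=least_squares(f,p0,loss="soft_l1"); return r.x,r.fun.reshape(-1,2).round(1)
a=[-.005,.0525,.05];b=[-.005,-.0525,.05]
ob=[(c1(183,187),a),(c1(407,247),b),(c2(183,155),a),(c2(422,125),b),(c1(130,30),[.055,.103,0]),(c1(547,138),[.055,-.103,0]),(c2(50,122),[.055,.103,0])]
rk,e=fit(ob,[.6,.1,.05,0]);print("rack",rk.round(4));print(e.tolist())
oc=[(c3s(590,30),[.183,.034,0]),(c3s(705,38),[.183,-.034,0]),(c3t(497,130),[.183,-.034,0]),(c3t(368,30),[.183,.034,.009]),(c3s(537,352),[-.041,.034,.023]),(c3s(692,365),[-.041,-.034,.023]),(c3t(32,425),[-.041,.034,.023])]
ch,e=fit(oc,[.5,-.2,.05,-.5]);print("chute",ch.round(4));print(e.tolist())
g=tri(c2(236,275)[1:],c1(82,452)[1:]);print("gauge top",g, onz("top",c1(106,501)[1:],.004), onz("top",c1(82,452)[1:],.128), onz("scene",c2(236,275)[1:],.128))
if __name__=="__main__":
    np.savez("fit.npz",rk=rk,ch=ch,g=g)
    print("view dir",np.degrees(np.arctan2(g[1]-.177,g[0]+.164)))
    for n,arr in(("top","t0.npy"),("scene","s0.npy")):
        im=cv2.resize(np.load(arr)[:,:,::-1],None,fx=4,fy=4,interpolation=cv2.INTER_CUBIC).copy()
        def pl(P,col,cl=True): cv2.polylines(im,[np.round((proj(n,P)+.5)*4-.5).astype(int)],cl,col,1)
        rec=lambda x0,x1,y0,y1,z:np.array([[x0,y0,z],[x1,y0,z],[x1,y1,z],[x0,y1,z]])
        W=lambda p,P:P@frame(p[3]).T+p[:3]
        pl(W(rk,rec(-.055,.055,-.103,.103,0)),(0,0,255))
        th=np.linspace(0,2*np.pi,40)
        for y in(.0525,-.0525):
            pl(W(rk,rec(-.034,.024,y-.026,y+.026,.05)),(0,255,0)); pl(W(rk,rec(-.045,.035,y-.028,y+.028,.012)),(255,0,0))
            pl(W(rk,np.c_[-.005+.0135*np.cos(th),y+.0135*np.sin(th),0*th+.05]),(0,0,255))
        pl(W(ch,rec(-.04,.183,-.034,.034,0)),(0,0,255)); pl(W(ch,rec(-.04,.183,-.034,.034,.009)),(0,255,0)); pl(W(ch,rec(-.04,-.04,-.034,.034,.023)),(255,0,0))
        for yw in (rk[3],):
          for z in(.059,.128):
            pl(np.c_[g[0]+.0184*np.cos(yw+np.pi/4+np.arange(4)*np.pi/2),g[1]+.0184*np.sin(yw+np.pi/4+np.arange(4)*np.pi/2),[z]*4],(0,255,255))
        x,y,w,h=(222,90,250,160) if n=="top" else (195,115,195,146)
        o=im[4*y:4*(y+h),4*x:4*(x+w)]; cv2.imwrite(f"pics/ov_{n}.png",cv2.resize(o,(780,int(780*h/w)),interpolation=cv2.INTER_AREA))
E
python3 fit.py
```

```text
rack [ 0.5745 -0.2052  0.0482 -0.268 ]
[[0.4, 0.5], [0.4, 0.3], [-0.2, 0.5], [-0.3, 0.3], [-0.6, -0.5], [1.2, 0.0], [-1.4, -0.8]]
chute [ 0.4183 -0.3639  0.055  -0.7134]
[[-1.9, -0.1], [-1.2, 0.9], [-0.2, 0.6], [0.6, 0.9], [0.7, -1.5], [-5.0, -0.5], [0.9, 0.3]]
gauge top [ 0.43390409 -0.10787692  0.12868058] [ 0.43516353 -0.10694799] [ 0.43458491 -0.10703594] [ 0.43380603 -0.10911168]
view dir -25.475895632454787
```

View pics/ov_top.png

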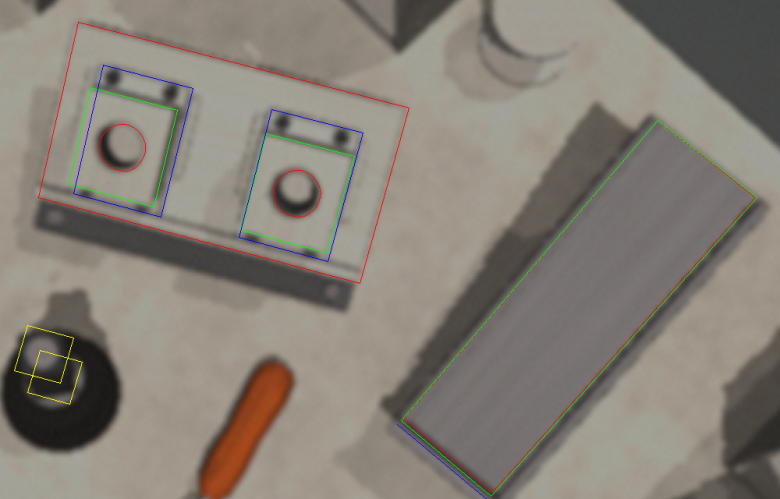

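View pics/ov_scene.png

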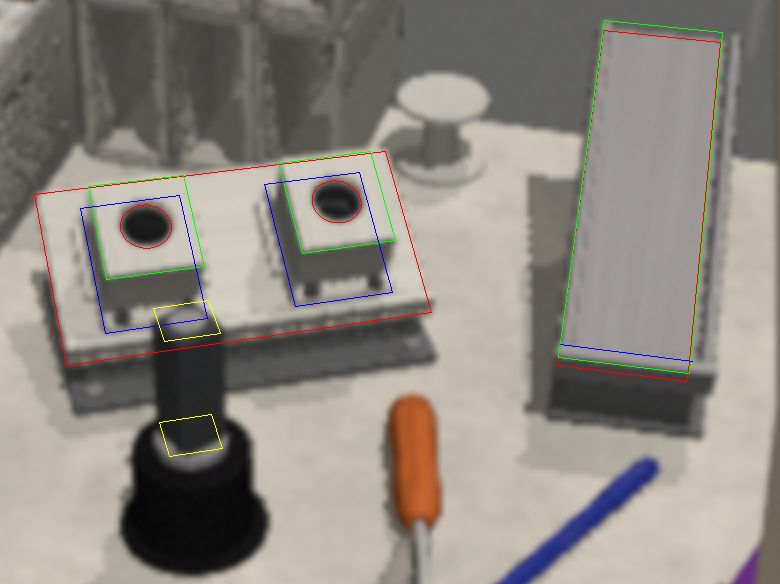

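Rack and gauge fit within about 1 px, with the handle top at z = 0.129 against the expected 0.128. The chute overlay is good to about 1–2 mm. The handle yaw is still unclear, so I'll get it from intensity profiles.

```bash
python3 - <<'E'
from h import *
f=np.load("fit.npz");g=f["g"]
s=np.load("s0.npy").mean(2)
for r0 in(202,208,214,220): print(r0,s[r0:r0+4,230:255].mean(0).round().astype(int).tolist())
t=np.load("t0.npy").mean(2)
print(t[194:220,224:252].round().astype(int))
for yw in range(-70,20,10):
    a=np.radians(yw+45+90*np.arange(4)); P=lambda z:np.c_[g[0]+.0184*np.cos(a),g[1]+.0184*np.sin(a),[z]*4]
    print(yw,"scene x@z.1",proj("scene",P(.1))[:,0].round(1),"top bottom",proj("top",P(.059)).round(1).tolist())
E
```

```text
202 [88, 79, 65, 45, 32, 31, 30, 30, 31, 35, 39, 40, 40, 40, 40, 39, 40, 40, 41, 41, 44, 55, 67, 65, 67]
208 [81, 82, 79, 60, 35, 30, 31, 30, 32, 34, 38, 40, 40, 40, 40, 40, 40, 40, 40, 40, 46, 67, 84, 85, 84]
214 [104, 111, 111, 94, 50, 32, 31, 31, 31, 34, 37, 40, 40, 39, 40, 39, 39, 40, 40, 42, 64, 125, 176, 185, 185]
220 [97, 69, 49, 47, 48, 41, 33, 31, 31, 32, 36, 40, 40, 40, 39, 39, 39, 39, 39, 40, 43, 42, 34, 41, 63]
[[142 143 145 145 147 148 144 131 112  97  91  87  86  87  88  83  82  86
   89  91  91  93  94  95  92  92  91  94]
 [145 144 145 144 142 139 134 114  90  77  74  74  73  72  71  66  64  69
   72  76  80  85  88  93  94  94  94  93]
 [146 145 145 138 126 117 106  89  67  60  59  58  58  53  53  51  48  49
   49  53  58  67  77  83  91  94  96  95]
 [148 148 142 124  97  77  68  61  55  57  63  63  63  57  51  48  46  42
   36  33  35  43  53  66  79  86  90  92]
 [149 149 139 109  72  51  50  57  68  80  90  91  89  82  70  57  48  41
   34  27  26  26  33  41  53  64  71  77]
 [151 151 140 103  61  47  55  74  91 104 112 112 110 105  93  74  56  44
   35  28  25 
[... 2728 characters left out ...]
scene x@z.1 [236.5 233.2 246.9 249.9] top bottom [[238.4, 200.6], [229.1, 211.2], [239.8, 220.3], [249.1, 209.5]]
-30 scene x@z.1 [235.2 234.2 248.2 248.8] top bottom [[236.7, 200.9], [229.4, 212.9], [241.6, 220.0], [248.9, 207.8]]
-20 scene x@z.1 [234.  235.5 249.4 247.6] top bottom [[235.1, 201.4], [229.9, 214.5], [243.2, 219.4], [248.3, 206.2]]
-10 scene x@z.1 [233.  236.9 250.3 246.2] top bottom [[233.5, 202.3], [230.8, 216.0], [244.8, 218.5], [247.4, 204.7]]
0 scene x@z.1 [232.3 238.5 251.  244.6] top bottom [[232.2, 203.4], [231.9, 217.4], [246.1, 217.4], [246.3, 203.4]]
10 scene x@z.1 [231.9 240.2 251.3 243. ] top bottom [[231.0, 204.7], [233.2, 218.5], [247.3, 216.1], [245.0, 202.3]]
```

```bash
python3 - <<'E'
from h import *
go(.4345,-.1075,.20,np.radians(5))
E
```

```text
shift cm [-44.76 -57.23  -0.11] turn -19.2 q6 -1.9 clock 0.2
```

```bash
python3 -m handwheel '[[-22.4,-28.6,-2,-10,8.5],[-22.4,-28.6,-2,-10,8.5],[-22.4,-28.6,-2,-10,8.5],[-22.4,-28.6,-2,-10,8.5],[-22.4,-28.6,-2,-10,8.5],[-22.4,-28.6,-2,-10,8.5],[-22.4,-28.6,-2,-10,8.5],[-22.4,-28.6,-2,-10,8.5]]' 25; python3 -c "
from h import *
go(.4345,-.1075,.20,np.radians(5))"
```

```text
clock: 1.0
eef_pos: [0.2892, 0.2214, 0.2192]
tool_rot: [-3.14, 0.002, 3.063]
wrist_force: [0.4, 0.5, 0.0]
width: 0.0854
grasp_force: 0.0
shift cm [-17.05 -31.65   2.  ] turn -9.5 q6 -1.9 clock 1.0
```

```bash
python3 -m handwheel '[[-17.0,-31.65,2,-9.5,8.5],[-17.0,-31.65,2,-9.5,8.5],[-17.0,-31.65,2,-9.5,8.5],[-17.0,-31.65,2,-9.5,8.5],[-17.0,-31.65,2,-9.5,8.5],[-17.0,-31.65,2,-9.5,8.5],[-17.0,-31.65,2,-9.5,8.5],[-17.0,-31.65,2,-9.5,8.5]]'; python3 -c "
from h import *
go(.4345,-.1075,.086,np.radians(5))"
```

```text
clock: 1.8
eef_pos: [0.436, -0.107, 0.1985]
tool_rot: [-3.14, 0.001, -3.053]
wrist_force: [-0.4, 0.2, -0.1]
width: 0.0852
grasp_force: 0.0
shift cm [ 0.16 -0.02 11.25] turn 0.1 q6 -1.9 clock 1.8
```

```bash
python3 -m handwheel '[[0.1,0,5,0,8.5],[0.1,0,10,0,8.5],[0.1,0,11.2,0,5],[0.1,0,11.2,0,2],[0.1,0,11.2,0,2],[0.1,0,11.2,0,2],[0.1,0,11.2,0,2],[0.1,0,11.2,0,2]]' 25; python3 -m handwheel '[[0,0,0,0,2],[0,0,0,0,2],[0,0,-4,0,2],[0,0,-9,0,2],[0,0,-13,0,2],[0,0,-13,0,2]]'
```

```text
clock: 2.6
eef_pos: [0.435, -0.1037, 0.0885]
tool_rot: [-3.139, 0.004, -3.049]
wrist_force: [0.1, -1.4, 4.8]
width: 0.0256
grasp_force: 26.5
clock: 3.2
eef_pos: [0.437, -0.104, 0.2225]
tool_rot: [-3.137, 0.011, -3.049]
wrist_force: [0.5, 0.2, -2.0]
width: 0.0252
grasp_force: 26.7
```

```bash
cat >> h.py <<'E'
F=np.load("fit.npz"); rk=F["rk"]; ch=F["ch"]; RR=frame(rk[3]); YA=rk[3]
def mouth(h): return rk[:3]+RR@[-.005,.0525 if h=="a" else -.0525,.05]
def gauge_tcp(h,xn,d,tilt,L=.0995,up=0.):  # xn: nose offset upslope, d depth, tilt deg towards robot
    n=mouth(h)+RR@[xn,0,-d]; t=np.radians(tilt); c=np.array([-np.sin(t)*np.cos(YA),-np.sin(t)*np.sin(YA),np.cos(t)])
    p=n+L*c+[0,0,-.019+up]; print(p.round(4)); go(*p,YA)
E
python3 - <<'E'
from h import *
print(mouth("a"),mouth("b"),state()["eef_pos"])
gauge_tcp("a",-.003,.007,0,up=.03)
E
```

```text
[ 0.56366667 -0.14775156  0.09141624] [ 0.53586211 -0.24900326  0.09141624] [ 0.43696986 -0.10401122  0.22245726]
[ 0.5639 -0.1478  0.1943]
shift cm [-12.2   -5.52   2.98] turn 20.7 q6 -1.56 clock 3.2
```

```bash
python3 -m handwheel '[[-12.2,-5.5,0,20.7,2],[-12.2,-5.5,0,20.7,2],[-12.2,-5.5,0,20.7,2],[-12.2,-5.5,0,20.7,2],[-12.2,-5.5,2.5,20.7,2],[-12.2,-5.5,2.5,20.7,2],[-12.2,-5.5,2.5,20.7,2]]'; python3 - <<'E'
from h import *
gauge_tcp("a",-.003,.007,0)
for n in("top","scene"): np.save(n[0]+"1.npy",get_image(n))
t=np.load("t1.npy");s=np.load("s1.npy")
cv2.imwrite("pics/v1.png",np.hstack([crop(t,235,90,100,120,4),crop(s,200,110,100,120,4)]))
E
```

```text
clock: 3.9
eef_pos: [0.5584, -0.1456, 0.1908]
tool_rot: [3.141, -0.004, 2.873]
wrist_force: [0.3, -0.4, -2.0]
width: 0.0253
grasp_force: 26.2
[ 0.5639 -0.1478  0.1643]
shift cm [-0.6  -0.07  2.64] turn -0.0 q6 -1.56 clock 3.9
```

View pics/v1.png

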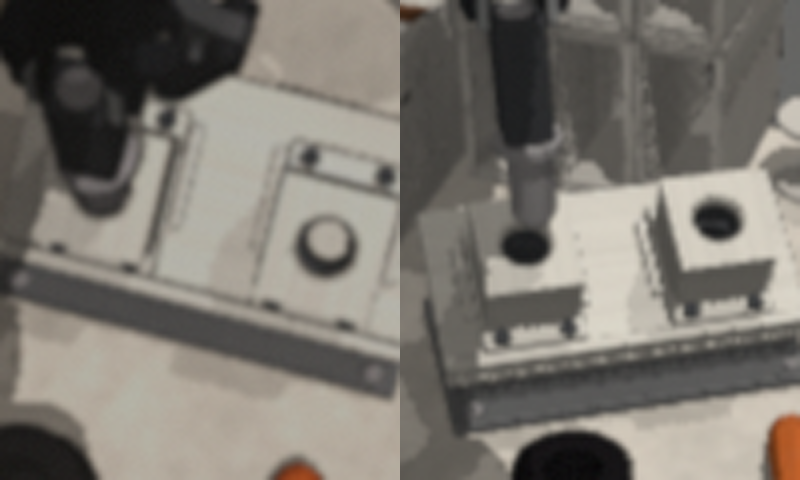

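The gauge is held upright over bore A, with the nose near (531,222) in the scene half and the bore at (526,245). Comparing the nose with the prediction.

```bash
python3 - <<'E'
from h import *
p=state()["eef_pos"]-[0,0,.0805]
for n,o in(("scene",(200,110)),("top",(235,90))):
    q=(proj(n,p)[0]-o+.5)*4-.5; print(n,q+([400,0] if n=="scene" else [0,0]), (proj(n,mouth("a"))[0]-o+.5)*4-.5)
    a=np.linspace(0,6.28,13); c=(proj(n,p+np.c_[.008*np.cos(a),.008*np.sin(a),0*a])-o+.5)*4-.5; print(c.min(0).round(),c.max(0).round())
E
```

```text
scene [524.28852545 217.37475071] [125.44765687 245.91770507]
[109. 209.] [140. 226.]
top [ 99.16522761 182.3659581 ] [104.74153063 189.12355586]
[ 81. 165.] [117. 200.]
```

```bash
python3 - <<'E'
from h import *
p=state()["eef_pos"]-[0,0,.0805]
for z in(0,.02,.035,.06,.085,.1): print(z,(proj("scene",p+[0,0,z])[0]-[200,110]+.5)*4-.5+[400,0])
s=np.load("s1.npy").mean(2)
for r in range(120,172,4): print(r,(r-110)*4,s[r:r+2,218:245].mean(0).astype(int).tolist())
E
```

```text
0 [524.28852545 217.37475071]
0.02 [522.56958302 184.62907978]
0.035 [521.24978827 159.48712977]
0.06 [518.98945702 116.42805944]
0.085 [516.64982509  71.85831931]
0.1 [515.20622706  44.35793004]
120 40 [73, 72, 69, 62, 44, 29, 30, 32, 32, 31, 31, 31, 31, 32, 32, 36, 42, 43, 50, 71, 83, 76, 74, 76, 74, 76, 77]
124 56 [74, 74, 73, 71, 59, 32, 29, 31, 32, 31, 30, 31, 30, 32, 32, 33, 38, 43, 50, 68, 82, 77, 75, 75, 74, 73, 72]
128 72 [71, 73, 74, 74, 65, 44, 28, 30, 31, 31, 32, 31, 31, 31, 32, 37, 42, 43, 44, 57, 72, 73, 77, 75, 73, 73, 71]
132 88 [75, 73, 73, 75, 72, 59, 32, 29, 32, 32, 32, 32, 31, 32, 34, 40, 43, 43, 44, 51, 67, 76, 81, 84, 76, 73, 72]
136 104 [75, 76, 76, 76, 74, 65, 42, 29, 31, 31, 32, 32, 31, 32, 33, 38, 43, 42, 43, 47, 63, 79, 82, 79, 76, 74, 73]
140 120 [82, 75, 77, 78, 77, 73, 55, 32, 31, 31, 31, 32, 32, 32, 35, 42, 42, 43, 43, 48, 79, 104, 93, 96, 97, 79, 74]
144 136 [87, 75, 75, 74, 72, 71, 69, 59, 38, 33, 33, 32, 32, 37, 44, 46, 49, 54, 64, 77, 107, 124, 111, 104, 107, 93, 80]
148 152 [85, 70, 70, 71, 74, 78, 82, 86, 79, 73, 74, 74, 76, 87, 103, 109, 110, 104, 92, 88, 88, 89, 94, 103, 118, 118, 96]
152 168 [86, 85, 89, 90, 90, 91, 96, 111, 110, 74, 69, 71, 72, 73, 74, 74, 73, 71, 68, 66, 72, 83, 105, 120, 125, 147, 154]
156 184 [98, 97, 97, 97, 100, 124, 152, 151, 134, 95, 71, 72, 78, 87, 91, 94, 95, 94, 89, 85, 90, 108, 124, 134, 130, 128, 128]
160 200 [113, 114, 115, 118, 122, 129, 129, 127, 123, 104, 72, 72, 78, 88, 91, 92, 94, 93, 89, 87, 109, 163, 199, 202, 203, 203, 204]
164 216 [114, 119, 120, 121, 122, 122, 122, 120, 119, 113, 98, 84, 80, 83, 87, 89, 90, 88, 93, 131, 181, 202, 204, 202, 202, 204, 204]
168 232 [96, 117, 120, 120, 120, 119, 111, 92, 67, 47, 37, 34, 31, 31, 30, 33, 39, 55, 79, 122, 173, 199, 204, 204, 201, 194, 192]
```

```bash
python3 -m handwheel '[[-0.5,0.25,0,0,2],[-0.5,0.25,0.8,0,2],[-0.5,0.25,1.6,0,2],[-0.5,0.25,2.1,0,2],[-0.5,0.25,2.1,0,2]]'; python3 -m handwheel '[[0,0,0.25,0,2],[0,0,0.5,0,2],[0,0,0.5,0,2]]';  python3 - <<'E'
from h import *
gauge_tcp("a",0,.007,0)
gauge_tcp("a",0,.010,12)
gauge_tcp("a",0,.012,25)
E
```

```text
clock: 4.5
eef_pos: [0.5645, -0.1448, 0.1694]
tool_rot: [3.141, -0.003, 2.873]
wrist_force: [0.3, 0.3, -2.0]
width: 0.0248
grasp_force: 26.1
clock: 4.8
eef_pos: [0.5652, -0.145, 0.1655]
tool_rot: [3.141, -0.001, 2.873]
wrist_force: [0.4, 0.8, -2.9]
width: 0.0254
grasp_force: 26.1
[ 0.5665 -0.1485  0.1656]
shift cm [-0.23 -0.31 -0.01] turn -0.0 q6 -1.56 clock 4.8
[ 0.5478 -0.1434  0.1607]
shift cm [ 1.72 -0.31  0.48] turn -0.0 q6 -1.56 clock 4.8
[ 0.528  -0.138   0.1517]
shift cm [ 3.77 -0.31  1.38] turn -0.0 q6 -1.56 clock 4.8
```

```bash
python3 -m handwheel '[[0.5,0,0.2,0,2],[1.0,0,0.3,0,2],[1.5,0,0.45,0,2],[1.5,0,0.45,0,2]]'; python3 -m handwheel '[[0.5,0,0.2,0,2],[1.1,0,0.4,0,2],[1.7,0,0.7,0,2],[2.1,0,0.9,0,2],[2.1,0,0.9,0,2]]'; python3 - <<'E'
from h import *
print(state()["torque"])
for n in("top","scene"): np.save(n[0]+"2.npy",get_image(n))
t=np.load("t2.npy");s=np.load("s2.npy")
cv2.imwrite("pics/v2.png",np.hstack([crop(t,235,90,100,120,4),crop(s,200,110,100,120,4)]))
E
```

```text
clock: 5.2
eef_pos: [0.5511, -0.1418, 0.1621]
tool_rot: [-3.141, 0.002, 2.873]
wrist_force: [2.0, -0.3, -0.1]
width: 0.0251
grasp_force: 26.5
clock: 5.7
eef_pos: [0.5294, -0.1355, 0.1517]
tool_rot: [-3.142, -0.002, 2.873]
wrist_force: [1.0, -0.5, -1.8]
width: 0.0252
grasp_force: 25.6
[-0.18697569 -0.39066529  0.02245821]
```

View pics/v2.png

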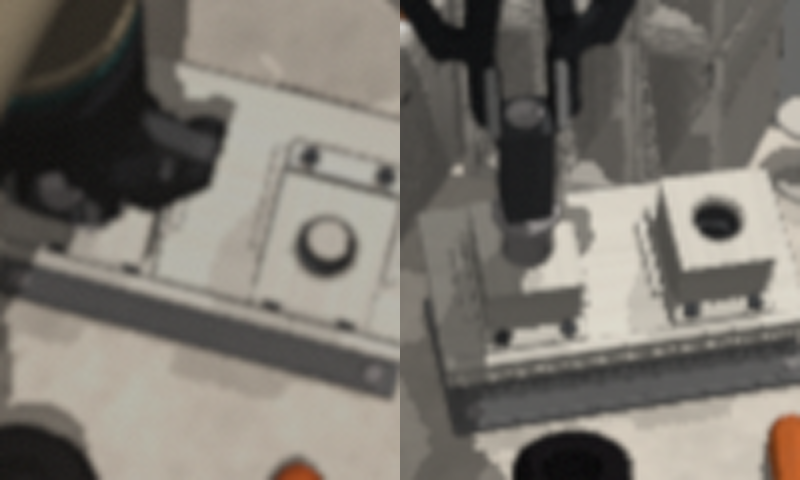

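The gauge now leans with the bore, its nose in the mouth at (528,255) and its collar at (530,225). The arm felt little force. Now I feed it along the bore axis (tool x −0.42, z +0.91 per unit).

```bash
python3 -m handwheel '[[-0.17,0,0.36,0,2],[-0.3,0,0.63,0,2],[-0.42,0,0.9,0,2],[-0.42,0,0.9,0,2]]'; python3 -m handwheel '[[-0.1,0,0.2,0,2],[-0.17,0,0.36,0,2],[-0.17,0,0.36,0,2]]'; python3 -m handwheel '[[-0.1,0,0.2,0,2],[-0.17,0,0.36,0,2],[-0.17,0,0.36,0,2]]'
```

```text
clock: 6.2
eef_pos: [0.5344, -0.1367, 0.1425]
tool_rot: [3.141, -0.002, 2.873]
wrist_force: [0.6, -1.0, -2.0]
width: 0.0251
grasp_force: 25.6
clock: 6.5
eef_pos: [0.5363, -0.1372, 0.1394]
tool_rot: [3.141, -0.001, 2.873]
wrist_force: [0.2, 0.1, -2.2]
width: 0.0249
grasp_force: 25.6
clock: 6.8
eef_pos: [0.538, -0.1377, 0.1359]
tool_rot: [3.141, -0.0, 2.873]
wrist_force: [-0.1, -0.1, -1.7]
width: 0.0251
grasp_force: 25.6
```

```bash
python3 -m handwheel '[[-0.1,0,0.2,0,2],[-0.17,0,0.36,0,2],[-0.17,0,0.36,0,2]]'; python3 -m handwheel '[[-0.1,0,0.2,0,2],[-0.17,0,0.36,0,2],[-0.17,0,0.36,0,2]]'; python3 - <<'E'
from h import *
gauge_tcp("a",0,.044,25)
E
```

```text
clock: 7.1
eef_pos: [0.5396, -0.1383, 0.1323]
tool_rot: [-3.142, -0.001, 2.873]
wrist_force: [0.3, 0.1, -2.1]
width: 0.0248
grasp_force: 25.5
clock: 7.4
eef_pos: [0.5401, -0.1386, 0.1304]
tool_rot: [-3.141, -0.002, 2.873]
wrist_force: [-5.3, 1.0, 8.3]
width: 0.0255
grasp_force: 26.7
[ 0.541  -0.1415  0.1227]
shift cm [-0.17 -0.26  0.77] turn -0.0 q6 -1.56 clock 7.4
```

```bash
python3 -m handwheel '[[0,0,-0.2,0,4],[0,0,-0.2,0,4.5],[0,0,-0.2,0,4.5],[0,0,-0.2,0,4.5],[0,0,-0.2,0,4.5]]'; python3 - <<'E'
from h import *
print(state()["wrist_force"])
s=get_image("scene");np.save("s3.npy",s)
from h import *
z=RR[:,2]
q=lambda P:((proj("scene",P)-[205,120]+.5)*7-.5).round().astype(int)
im=crop(s,205,120,80,75,7).copy()
th=np.linspace(0,2*np.pi,40)
# predicted handle end-cap (top, dia 18) when home (red) or 18 mm short (green)
for sh,c in((0,(0,0,255)),(.018,(0,255,0))):
    for h,r in((.0,.018),(.007,.018),(.076,.013)):
        P=mouth("a")+np.array([RR@[r*np.cos(a),r*np.sin(a),h+sh] for a in th]); cv2.polylines(im,[q(P)],True,c,1)
cv2.imwrite("pics/v3.png",im)
E
```

```text
clock: 7.9
eef_pos: [0.5415, -0.1387, 0.1308]
tool_rot: [3.141, -0.0, 2.873]
wrist_force: [-1.0, 0.7, -0.5]
width: 0.0447
grasp_force: 0.0
[-1.00350712  0.70395416 -0.50640951]
```

View pics/v3.png

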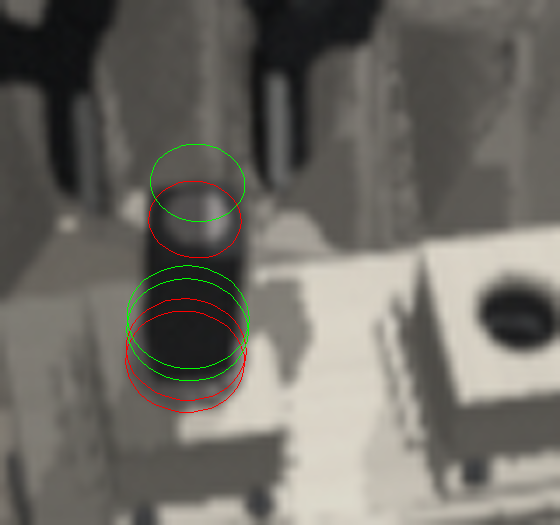

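The last view shows the gauge home in A: its collar, near (190,400), and handle end, near (195,215), match the red "home" outline, not the green 18 mm-short one. So housing_a passes and housing_b is the reject. Retract and go to B.

```bash
python3 -m handwheel '[[0,0,-2,0,4.5],[0,0,-5,0,4.5],[0,0,-8,0,6],[0,0,-8,0,8.5],[0,0,-8,0,8.5]]' 70; python3 - <<'E'
from h import *
o=rk[:3]+RR@[-.005,-.0525,.025]+RR@[0,.0025,0]; print(o)
go(o[0],o[1],.18,YA); go(o[0],o[1],.062,YA)
c=ch[:3]+frame(ch[3])@[.09,0,.025]; print("chute",c)
E
```

```text
clock: 8.45
eef_pos: [0.5416, -0.1388, 0.2114]
tool_rot: [-3.142, 0.001, 2.873]
wrist_force: [-0.2, -0.3, 0.0]
width: 0.0844
grasp_force: 0.0
[ 0.54671241 -0.24939029  0.06875855]
shift cm [ -3.42 -10.53   3.15] turn -0.0 q6 -1.73 clock 8.45
shift cm [ -3.4  -10.53  14.95] turn -0.0 q6 -1.73 clock 8.45
chute [ 0.47199966 -0.41037096  0.11567068]
```

```bash
python3 -m handwheel '[[-2,-5.3,0,0,8.5],[-3.4,-10.5,0,0,8.5],[-3.4,-10.5,4,0,8.5],[-3.4,-10.5,8,0,8.5],[-3.4,-10.5,10.5,0,8.5],[-3.4,-10.5,10.5,0,8.5]]' 70; python3 -m handwheel '[[0,0,2,0,8.5],[0,0,3.5,0,8.5],[0,0,4.2,0,8.5],[0,0,4.2,0,8.5]]'; python3 - <<'E'
from h import *
o=rk[:3]+RR@[-.005,-.05,.025]; go(o[0],o[1],.062,YA)
E
```

```text
clock: 9.05
eef_pos: [0.5421, -0.2469, 0.1002]
tool_rot: [3.138, -0.012, 2.872]
wrist_force: [-0.1, -0.4, 0.8]
width: 0.085
grasp_force: 0.0
clock: 9.45
eef_pos: [0.546, -0.2486, 0.0637]
tool_rot: [3.141, -0.001, 2.873]
wrist_force: [0.0, 0.1, -0.3]
width: 0.0846
grasp_force: 0.0
shift cm [-0.09 -0.06  0.17] turn -0.0 q6 -1.73 clock 9.45
```

```bash
python3 -m handwheel '[[0,0,0.1,0,6],[0,0,0.1,0,4.8],[0,0,0.1,0,4.8],[0,0,0.1,0,4.8],[0,0,0.1,0,4.8]]' 70; python3 -m handwheel '[[0,0,0,0,4.8],[0,0,-0.5,0,4.8],[0,0,-1,0,4.8],[0,0,-2,0,4.8],[0,0,-2,0,4.8]]'
```

```text
clock: 9.95
eef_pos: [0.5467, -0.2505, 0.0647]
tool_rot: [-3.139, 0.002, 2.873]
wrist_force: [-2.2, -2.4, 6.3]
width: 0.049
grasp_force: 51.3
clock: 10.45
eef_pos: [0.5472, -0.2488, 0.0843]
tool_rot: [3.141, 0.002, 2.873]
wrist_force: [-0.3, -1.5, -4.1]
width: 0.0487
grasp_force: 49.4
```

```bash
python3 -m handwheel '[[0,0,-4,0,4.8],[0,0,-8,0,4.8],[0,0,-10,0,4.8],[0,0,-10,0,4.8]]'; python3 - <<'E'
from h import *
c=ch[:3]+frame(ch[3])@[.095,0,.025]+[0,.0015,-.0045]; print(c)
go(c[0],c[1],c[2]+.05,ch[3]); go(c[0],c[1],c[2]+.01,ch[3])
# scene profile across chute at several x to check centre: find floor edges
s=np.load("s0.npy").mean(2)
Rc=frame(ch[3])
for x in(.03,.1,.16):
    ys=np.arange(-.048,.049,.003); P=proj("scene",[ch[:3]+Rc@[x,y,0] for y in ys]).astype(np.float32)
    t0=np.load("t0.npy").mean(2); Q=proj("top",[ch[:3]+Rc@[x,y,0] for y in ys]).astype(np.float32)
    print(x,(ys*1000).astype(int).tolist()); print(" s",cv2.remap(s.astype(np.float32),P[:,0],P[:,1],1).ravel().astype(int).tolist()); print(" t",cv2.remap(t0.astype(np.float32),Q[:,0],Q[:,1],1).ravel().astype(int).tolist())
E
```

```text
clock: 10.85
eef_pos: [0.5485, -0.2497, 0.1867]
tool_rot: [-3.14, 0.008, 2.873]
wrist_force: [0.3, -0.4, -4.4]
width: 0.0491
grasp_force: 49.3
[ 0.4754262  -0.41183638  0.11328377]
shift cm [  2.77 -17.57   2.35] turn 25.5 q6 -1.57 clock 10.85
shift cm [  2.8  -17.56   6.35] turn 25.5 q6 -1.57 clock 10.85
0.03 [-48, -45, -41, -38, -35, -32, -29, -26, -23, -20, -17, -14, -11, -8, -5, -2, 0, 3, 6, 9, 12, 15, 18, 21, 24, 27, 30, 33, 36, 39, 42, 45, 48]
 s [171, 150, 133, 100, 134, 152, 152, 152, 152, 153, 154, 154, 154, 154, 154, 152, 152, 151, 155, 154, 153, 152, 154, 155, 152, 150, 149, 129, 98, 107, 114, 114, 115]
 t [153, 124, 110, 85, 80, 111, 116, 114, 115, 115, 115, 117, 116, 116, 116, 115, 114, 114, 115, 116, 116, 114, 115, 117, 115, 112, 106, 106, 83, 63, 71, 73, 72]
0.1 [-48, -45, -41, -38, -35, -32, -29, -26, -23, -20, -17, -14, -11, -8, -5, -2, 0, 3, 6, 9, 12, 15, 18, 21, 24, 27, 30, 33, 36, 39, 42, 45, 48]
 s [174, 147, 132, 100, 137, 150, 150, 149, 151, 154, 155, 153, 152, 151, 150, 150, 152, 151, 152, 150, 151, 151, 152, 152, 150, 144, 145, 135, 126, 176, 192, 192, 190]
 t [146, 131, 109, 86, 78, 109, 115, 113, 113, 116, 118, 118, 116, 115, 114, 113, 115, 116, 115, 115, 114, 116, 115, 115, 115, 114, 110, 107, 87, 75, 87, 92, 92]
0.16 [-48, -45, -41, -38, -35, -32, -29, -26, -23, -20, -17, -14, -11, -8, -5, -2, 0, 3, 6, 9, 12, 15, 18, 21, 24, 27, 30, 33, 36, 39, 42, 45, 48]
 s [100, 129, 137, 103, 127, 147, 149, 147, 149, 151, 152, 151, 149, 147, 148, 150, 151, 150, 151, 151, 149, 149, 148, 149, 150, 150, 147, 133, 98, 94, 97, 97, 97]
 t [145, 133, 110, 90, 79, 110, 115, 115, 113, 116, 117, 118, 116, 114, 112, 114, 116, 116, 116, 117, 116, 114, 114, 113, 115, 116, 111, 107, 91, 67, 82, 87, 87]
```

```bash
python3 -m handwheel '[[1,-5,0,8,4.8],[2,-10,0,16,4.8],[2.8,-15,0,25.5,4.8],[2.8,-17.6,0,25.5,4.8],[2.8,-17.6,2.5,25.5,4.8],[2.8,-17.6,5,25.5,4.8],[2.8,-17.6,5,25.5,4.8]]'; python3 - <<'E'
from h import *
c=ch[:3]+frame(ch[3])@[.095,0,.025]+[0,.0015,-.0045]; go(*c,ch[3])
s=get_image("scene");t=get_image("top");np.save("s4.npy",s);np.save("t4.npy",t)
E
```

```text
clock: 11.55
eef_pos: [0.4693, -0.4079, 0.1269]
tool_rot: [3.14, -0.013, 2.427]
wrist_force: [-1.1, 0.9, -3.8]
width: 0.0489
grasp_force: 50.0
shift cm [-0.74  0.11  1.36] turn -0.1 q6 -1.57 clock 11.55
```

```bash
python3 -m handwheel '[[-0.4,0,0.3,0,4.8],[-0.4,0,0.7,0,4.8],[-0.4,0,0.7,0,4.8]]'; python3 -m handwheel '[[0,0,0.3,0,4.8],[0,0,0.3,0,4.8]]'; python3 -c "
from h import *
c=ch[:3]+frame(ch[3])@[.095,0,.025]+[0,.0015,-.0045]; go(*c,ch[3])"
```

```text
clock: 11.95
eef_pos: [0.4759, -0.4137, 0.1262]
tool_rot: [3.142, 0.0, 2.428]
wrist_force: [-0.9, 0.3, -4.6]
width: 0.049
grasp_force: 49.7
clock: 12.15
eef_pos: [0.4755, -0.4136, 0.1228]
tool_rot: [3.141, -0.0, 2.428]
wrist_force: [-0.1, 0.2, -4.5]
width: 0.0488
grasp_force: 49.7
shift cm [0.12 0.13 0.95] turn -0.0 q6 -1.57 clock 12.15
```

```bash
python3 -m handwheel '[[0,0.1,0.3,0,4.8],[0,0.1,0.5,0,4.8],[0,0.1,0.5,0,4.8]]'; python3 -m handwheel '[[0,0,0.2,0,4.8],[0,0,0.2,0,4.8]]';python3 -m handwheel '[[0,0,0.2,0,4.8],[0,0,0.2,0,4.8]]'
```

```text
clock: 12.45
eef_pos: [0.476, -0.4128, 0.1175]
tool_rot: [3.141, -0.001, 2.428]
wrist_force: [0.8, 0.7, -4.3]
width: 0.0486
grasp_force: 49.6
clock: 12.65
eef_pos: [0.4761, -0.413, 0.1157]
tool_rot: [3.141, -0.0, 2.428]
wrist_force: [-0.3, 0.3, -4.7]
width: 0.0488
grasp_force: 49.7
clock: 12.85
eef_pos: [0.4761, -0.413, 0.1137]
tool_rot: [3.141, -0.0, 2.428]
wrist_force: [0.3, 0.1, -4.4]
width: 0.0487
grasp_force: 49.7
```

```bash
python3 -m handwheel '[[0,0,0.15,0,4.8],[0,0,0.15,0,4.8]]'; python3 -m handwheel '[[0,0,0.15,0,4.8],[0,0,0.15,0,4.8]]';python3 -m handwheel '[[0,0,0.15,0,4.8],[0,0,0.15,0,4.8]]'
```

```text
clock: 13.05
eef_pos: [0.4761, -0.413, 0.1123]
tool_rot: [3.142, -0.0, 2.428]
wrist_force: [0.3, 0.2, -3.9]
width: 0.0488
grasp_force: 49.9
clock: 13.25
eef_pos: [0.4762, -0.413, 0.1109]
tool_rot: [3.141, -0.0, 2.428]
wrist_force: [-0.8, 0.2, -3.0]
width: 0.0492
grasp_force: 50.5
clock: 13.45
eef_pos: [0.4764, -0.4132, 0.1101]
tool_rot: [3.142, 0.001, 2.428]
wrist_force: [-1.2, 1.0, -0.4]
width: 0.0487
grasp_force: 51.8
```

```bash
python3 -m handwheel '[[0,0,0,0,6],[0,0,0,0,7.5],[0,0,0,0,8.5],[0,0,0,0,8.5],[0,0,-3,0,8.5],[0,0,-8,0,8.5],[0,0,-12,0,8.5],[0,0,-12,0,8.5]]'; python3 -m handwheel '[[0,20,-2,0,8.5],[0,20,-2,0,8.5],[0,20,-2,0,8.5],[0,20,-2,0,8.5],[0,20,-2,0,8.5],[0,20,-2,0,8.5],[0,20,-2,0,8.5],[0,20,-2,0,8.5]]'; python3 - <<'E'
from h import *
s=get_image("scene").mean(2).astype(np.float32);t=get_image("top").mean(2).astype(np.float32);np.save("s5.npy",s);np.save("t5.npy",t)
Rc=frame(ch[3]); xs=np.arange(-.05,.18,.005)
for nm,im,z in(("scene",s,.05),("top",t,.05),("top",t,.012)):
    for y in(0,.022):
        P=proj(nm,[ch[:3]+Rc@[x,y,z] for x in xs]).astype(np.float32)
        print(nm,y,z,[(int(round(x*1000)),int(v)) for x,v in zip(xs,cv2.remap(im,P[:,0],P[:,1],1).ravel())])
# does the region match a predicted bore (dark disc)? 
from h import *
for nm,im in(("scene",s),("top",t)):
    print(nm,[(dx,dy,int(cv2.remap(im,*[q.astype(np.float32) for q in proj(nm,[ch[:3]+Rc@[dx/1000+.008*np.cos(a),dy/1000+.008*np.sin(a),.05] for a in np.linspace(0,6,16)]).T],1).mean())) for dx in(-20,-10,0,10,20) for dy in(-10,0,10)])
E
```

```text
clock: 14.25
eef_pos: [0.479, -0.4159, 0.2367]
tool_rot: [-3.14, 0.014, 2.428]
wrist_force: [0.8, -0.1, 0.1]
width: 0.0853
grasp_force: 0.0
clock: 15.05
eef_pos: [0.6061, -0.2631, 0.2491]
tool_rot: [-3.141, -0.001, 2.426]
wrist_force: [0.6, -0.3, 0.4]
width: 0.0853
grasp_force: 0.0
scene 0 0.05 [(-50, 101), (-45, 85), (-40, 83), (-35, 82), (-30, 87), (-25, 179), (-20, 190), (-15, 179), (-10, 51), (-5, 29), (0, 32), (5, 28), (10, 56), (15, 135), (20, 188), (25, 194), (30, 183), (35, 155), (40, 153), (45, 153), (50, 153), (55, 152), (60, 152), (65, 152), (70, 152), (75, 152), (80, 151), (85, 152), (90, 151), (95, 151), (100, 151), (105, 151), (110, 152), (115, 152), (120, 151), (125, 151), (130, 152), (135, 152), (140, 152), (145, 132), (150, 98), (155, 97), (160, 97), (165, 97), (170, 97), (175, 97)]
scene 0.022 0.05 [(-50, 75), (-45, 82), (-40, 82), (-35, 82), (-30, 90), (-25, 177), (-20, 191), (-15, 191), (-10, 191), (-5, 192), (0, 192), (5, 192), (10, 192), (15, 193), (20, 193), (25, 193), (30, 180), (35, 156), (40, 155), (45, 154), (50, 154), (55, 154), (60, 153), (65, 152), (70, 
[... 2169 characters left out ...]
(80, 126), (85, 126), (90, 127), (95, 125), (100, 125), (105, 126), (110, 124), (115, 125), (120, 123), (125, 123), (130, 123), (135, 123), (140, 123), (145, 123), (150, 122), (155, 122), (160, 122), (165, 122), (170, 122), (175, 123)]
scene [(-20, -10, 176), (-20, 0, 164), (-20, 10, 175), (-10, -10, 135), (-10, 0, 114), (-10, 10, 136), (0, -10, 108), (0, 0, 33), (0, 10, 108), (10, -10, 132), (10, 0, 98), (10, 10, 133), (20, -10, 180), (20, 0, 169), (20, 10, 181)]
top [(-20, -10, 151), (-20, 0, 147), (-20, 10, 151), (-10, -10, 124), (-10, 0, 104), (-10, 10, 116), (0, -10, 104), (0, 0, 72), (0, 10, 120), (10, -10, 121), (10, 0, 117), (10, 10, 141), (20, -10, 152), (20, 0, 144), (20, 10, 154)]
```

B rests at the stop, its bore dark exactly at chute (0,0). Final numeric check of the gauge's depth from its light end cap.

```bash
python3 - <<'E'
from h import *
t=np.load("t5.npy");s=np.load("s5.npy");m=mouth("a")
def cen(im,n):
    c=proj(n,m+RR@[0,0,.076])[0]; x,y=np.round(c).astype(int); w=im[y-9:y+10,x-9:x+10]
    print(n,c.round(1)); print(w.round().astype(int))
cen(s,"scene");cen(t,"top")
for sh in(0,.003,.006,.018): print(sh,proj("scene",m+RR@[0,0,.076+sh]).round(1),proj("top",m+RR@[0,0,.076+sh]).round(1))
E
```

```text
scene [232.4 150.8]
[[ 75  73  72  72  75  82  84  85  85  84  84  86  94  93  74  69  69  72
   77]
 [ 73  71  72  74  80  84  86  84  85  84  84  84  91  92  74  70  71  74
   78]
 [ 71  71  73  78  85  86  86  85  84  84  83  85  92  91  76  78  80  77
   79]
 [ 70  71  76  82  84  83  84  83  80  77  76  76  80  78  71  80  85  81
   80]
 [ 70  74  79  75  71  66  66  67  64  61  60  57  56  53  53  68  82  81
   78]
 [ 73  79  76  59  46  40  44  54  61  63  62  60  50  40  37  55  76  79
   75]
 [ 79  84  73  46  36  39  54  69  75  76  76  73  67  54  37  46  71  85
   77]
 [ 85  85  72  40  33  47  66  75  77  77  77  76  75  66  44  42  65  81
   77]
 [ 98  94  75  38  34  51  70  76  76  77  76  76  75  71  55  38  53  71
   77]
 [124 124 101  43  35  52  71  76  76  76  77  76  76  73  59  37  47  68
   78]
 [130 132 108  46  33  48  66  75  77  77  77  77  76  70  52  36  44  65
   77]
 [122 116  93  40  33  39  52  68  77  77  76  76  71  60  42  34  41  62
   77]
 [118 114  90  40  31  33  37  51  63  62  62  60  54  43  35  33  41  62
   78]
 [131 121  85  38  29  31  
[... 1066 characters left out ...]
3 71 70 69]
 [92 90 86 83 81 81 78 78 76 77 77 76 75 75 73 72 72 70 69]
 [90 89 86 82 81 79 79 77 78 76 75 74 74 73 71 73 70 70 66]
 [90 87 85 82 80 78 80 77 77 76 76 74 73 73 73 72 68 68 66]
 [88 86 83 80 79 78 77 75 74 75 76 74 75 74 72 70 70 66 65]
 [87 85 83 79 77 78 77 76 75 74 74 74 73 72 71 71 68 66 64]
 [87 83 80 79 78 77 77 75 74 75 73 73 72 73 71 68 66 65 63]
 [84 82 81 78 76 77 76 75 76 74 72 73 72 70 69 66 66 63 62]
 [82 79 79 77 77 76 75 75 74 75 73 72 73 71 68 66 64 62 62]
 [81 79 79 76 77 76 75 73 74 74 73 72 72 69 65 66 62 62 59]]
0 [[232.4 150.8]] [[253.7 141.3]]
0.003 [[232.4 150. ]] [[253.4 141.5]]
0.006 [[232.5 149.1]] [[253.1 141.7]]
0.018 [[232.7 145.6]] [[251.8 142.4]]
```

The cap centre is at row 150.6 against 150.8 predicted for home (145.6 if it were 18 mm short), so the gauge is fully home and the arm is clear.

```bash
python3 -c "
from bench import *
print(close_job())"
```

```text
the job is handed in; nothing more can be done
None
```

The job is handed in: the gauge passed housing_a and stands fully home in it in the rack, and housing_b lies on its base against the chute stop; I tried the gauge only in housing_a and took housing_b as the bad one because exactly one is bad.

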